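Bar a plaster cat in the drying bay

TASK

Slide the board with the plaster cat standing on it into the low drying bay, under the slatted shelf, until it is fully home against the back stop; the cat must stay standing on the board. Then lock the bay by sliding the steel rod from the left through both steel lugs in front of the board, so that its end comes out beyond the right lug, and let go. Leave the second cat, the mould and the spatula where they are.

Things in the scene. Friction and masses are not known exactly. Their poses are not given: they have to be found in the camera images.
- rack: Pale wooden drying bay fixed to the bench, mouth to -x. Origin on the bench mid-bay; x points inwards, y left. Two guide battens 15 mm high, from x = -60 mm inwards, leave a channel 96 mm wide (y +-48). Posts at y +-50 to 68 mm, behind x = -18 mm, carry the shelf. The board is home with its origin at x = 0, y = 0 here, its x along this x.
- shelf_edge (a point): Middle of the front edge of the slatted shelf over the bay, at its underside: x = -48 mm, 145 mm above the bench. Shelf 140 mm wide, 12 mm thick, slats to x = +81 mm; a block mould fixed on its rear half reaches 190 mm up. Axes as the rack's.
- back_stop (a point): Middle of the front face of the back stop (15 mm high): x = +58 mm of the rack, on the bench.
- left_lug (a point): Middle of the opening of the left steel lug, 5 mm above the bench (the rod's axis height), at x = -78, y = +64 mm of the rack. The lug is an arch on the bench 36 mm wide (x), 27 mm high, 8 mm thick (y); opening 18 mm wide, 18 mm high, down to the bench. The rod passes along -y. Axes as the rack's.
- right_lug (a point): The same of the right lug, at y = -64 mm of the rack, 128 mm from the left one. The board passes between the lugs (120 mm).
- board: Loose plywood board 115 mm (x) by 90 mm (y) by 18 mm thick, lying flat on the bench. Origin at the centre of its underside; x points to the end that goes into the bay first. At the other end (x = -42 mm) an upright wooden grip tab stands on it, 22 mm (x) by 14 mm (y), its top 70 mm above the bench. The cat stands at about x = +28 mm. 180 g.
- board_grip (a point): Where to pinch the board's tab (across its 14 mm): x = -42 mm of the board, 48 mm above the bench; axes as the board's.
- cat: White plaster cat, sitting, 97 mm high, round foot 44 mm across, standing loose on the board. Origin at the centre of its foot, z up.
- rod: Loose steel rod 10 mm thick lying on the bench with a pale wooden upright grip tab at one end, 22 mm (x) by 14 mm (y) by 62 mm high. Origin at the centre of the tab's underside; the rod runs from the tab along -y, its axis 5 mm up, its free end 189 mm from the origin. 90 g.
- rod_grip (a point): Where to pinch the rod's tab (across its 14 mm, along the rod): 46 mm above the bench over the rod's origin; axes as the rod's.
- rod_tip (a point): Free end of the rod, on its axis.
- spare_cat: Second plaster cat like the first, standing on the bench; not to be disturbed. Origin at the centre of its foot.
- mould: Small white plaster mould with a blue lining, 110 x 90 x 43 mm, on the bench; not to be disturbed. Origin at the centre of its underside.
- spatula: Spatula, 200 mm, lying on the bench on the right; not to be disturbed. Origin under its middle.
There are look-alikes about, which are no part of the job. Leave any yellow look-alike of the rod alone. What is shaped like the cat but black is not meant.

How it is judged:
By the outcome, as a careful person would: the job done as asked, in the order asked, and still so for the second after the job is handed in, with the robot touching nothing.
It also fails if it takes over 72 s, if anything falls off the work surface, if the arm or the gripper's body presses on something with over 40 N, if the wrist force passes 120 N, or if a joint passes its speed limit or range.

ROBOT

A 7-joint arm with a two-finger parallel gripper is mounted at the origin on the work surface. World frame = base frame: x ahead of the robot, y to its left, z up, the work surface at z = 0. Lengths are in mm, angles in rad, forces in N, time in s.
With the tool pointing down it reaches from about 425 to 875 mm from the base axis. Payload 8.4 kg.
Tool frame: the origin (TCP) lies at the very end of the fingers, on their centre line; the grasp point (between the pads) lies arm.tcp_to_grasp behind it (arm.tcp_to_grasp is the distance from the TCP to the grasp point, in mm); z points along the fingers, y is the line along which they close (so a half turn about z gives the same grasp; the last joint's range is limited). The gripper opens to 87 mm and grips with 3 to 60 N. Pads are 19 mm wide; open, the fingers measure 117 mm over their backs; the gripper's body (75 mm by 190 mm) begins 51 mm behind the grasp point.
Start: joints at [-1.235, 0.333, 0.04, 1.465, -0.013, 1.343, -0.059], TCP at [273.795, 589.489, 191.046] pointing down, gripper open.
Joint ranges: [-2.58, 2.58], [-0.38, 2.09], [-1.3, 1.39], [0.25, 2.4], [-1.5, 4.64], [0.08, 2.09], [-2.65, 2.65]. Speed limits (rad/s): [2.22, 2.22, 2.79, 2.79, 3.14, 3.14, 3.14].

INTERFACE

Orientations are given as a rotation vector (axis times angle).
In Python, from rig import arm, imaging gives the robot as it stands.
- The arm moves only by the tool carry_out, never from a script. Its argument "moves" is a list that holds one entry, the list of rows, each a list of 7 numbers: the opening, from 0 (shut) to 1 (fully open), then the shift along the tool's x, y, z in m, then the turn, a rotation vector about the tool's x, y, z in degrees. A call has 1 to 20 rows; each row is the pose to reach, as a shift and turn from the pose commanded when the call began, along the tool's axes at that moment; what a row does not reach only later rows make up. A row lasts 1/10 s, in which the tool goes at most 50 mm and 8.59 degrees, less where a joint would pass 70% of its speed; a pose out of reach is approached as far as the arm can. A call with a gripper value outside its range is refused whole. The fingers move at their own pace and stop on an object; "grip_force" is the grip in N (left out, the last holds). Time passes only in rows, so rows that repeat a pose let the fingers close. It gives the time, the measured TCP pose, the force, the opening and the grip force at its end, in the units of the state.
- arm.read_state(): the state, without advancing time (a new reading comes with each control period).
- imaging.capture(name): name is "scene" or "side" or "wrist"; returns the picture (400x640x3 uint8, red, green, blue); there is no depth.
- imaging.calibration(name): a dict with "fx", "fy", "cx", "cy" (pixels), "R" (3x3) and "t" (3): a world point X has camera coordinates R X + t. Camera axes: x right, y down, z forward; pixel columns grow to the right and rows downward; lengths in mm; the calibration is good to about 2 mm. A picture is of the moment at which its call begins: read the wrist's pose just before it. calibration takes no time and is no camera call; for the wrist camera it gives the pose at the moment of the call.
- arm.hand_in(): hands the job in; it is judged then, once.
The state is a dict: "time": time; "joint_pos": joint angles; "qd": joint speeds; "joint_torque": joint torques, N m; "eef_pos": TCP position; "ee_rot": TCP orientation; "ft_force": force on the tool from outside, world axes, zero at the start; "ft_torque": the same for the moment, N m; "grip_width": finger opening in mm; "grasp_force": force on a finger pad.
Only numpy, scipy, OpenCV 4.12 (cv2) and the standard library are available. Lean on these libraries where they do the work, as an engineer would, in place of code of your own. Each camera call takes 0.05 s, during which the arm holds its last target. There are 200 camera calls.

## Working session

There is one attempt and no reset: what is moved stays moved. The work goes in short steps, Python scripts to look and compute and a tool call to move; the robot and the scene stay as the last step left them, time stands still between calls to the robot, and variables do not carry over. Pictures are saved under pics/ and viewed, at most 10 in all, crops included, and the job is handed in when it is done.

Besides the shell and the picture viewer there is one more tool, called after "Emit:" by a JSON object that holds its "name" and its "arguments". carry_out: Moves the arm, as the interface text tells. Its arguments: {"type":"object","properties":{"moves":{"type":"array","items":{"type":"array","items":{"type":"array","items":{"type":"number"}}}},"grip_force":{"type":"number"}},"required":["moves"]}

```bash
mkdir -p pics; ls; python3 - <<'E'
from rig import arm, imaging
import cv2, numpy as np
print(arm.tcp_to_grasp); print(arm.read_state())
for n in("scene","side"):
    p=imaging.capture(n); cv2.imwrite(f"pics/{n}0.png",p[:,:,::-1]); c=imaging.calibration(n); np.set_printoptions(precision=3,suppress=True);print(n,c)
E
```

```text
pics
18.700000000000003
{'time': 0.0, 'joint_pos': array([-1.23521552,  0.33390667,  0.03986706,  1.46631067, -0.01336676,
        1.34328096, -0.0585075 ]), 'qd': array([-0.00073403,  0.00058399,  0.0007618 , -0.00156002, -0.00035832,
       -0.00035346,  0.00104369]), 'joint_torque': array([-8.29484652e-04, -6.56353283e+01,  1.33491028e+00, -4.03791940e+01,
       -5.96199464e-02,  4.48615977e-02,  1.90004021e-04]), 'eef_pos': array([273.6018396 , 589.02360286, 190.14268519]), 'ee_rot': array([-6.77556476e-01, -3.06743659e+00,  2.55431192e-03]), 'ft_force': array([-0.24437271,  0.49636191,  0.00221393]), 'ft_torque': array([ 0.02536314,  0.02211042, -0.03747745]), 'grasp_force': 0.0, 'grip_width': 87.21724177660712}
scene {'fx': 392.70042789338936, 'fy': 392.70042789338936, 'cx': 317.10746899539987, 'cy': 198.54066451271842, 'R': array([[-0.362,  0.932,  0.002],
       [ 0.755,  0.294, -0.586],
       [-0.547, -0.21 , -0.81 ]]), 't': array([ 183.742, -342.796, 1527.522])}
side {'fx': 515.8273965664042, 'fy': 515.8273965664042, 'cx': 320.0264421631578, 'cy': 197.61529160018418, 'R': array([[ 0.705, -0.709,  0.001],
       [-0.374, -0.374, -0.849],
       [ 0.602,  0.598, -0.529]]), 't': array([-351.464,  320.634, 1426.732])}
```

View pics/scene0.png

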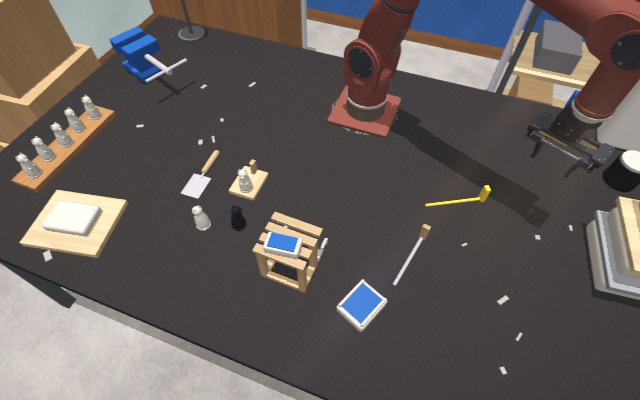

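View pics/side0.png

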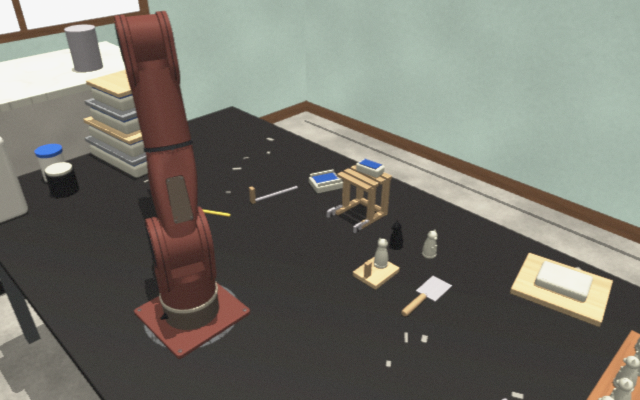

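The scene view shows the board with the white cat at (249,182). The steel rod has its tab at (425,231) and tip at (396,283), and the rack is at (288,250). Look-alikes are the yellow rod at (460,200), the black cat at (238,218) and the spare white cat on the bench at (202,217). The side view has the board at (377,270), rod tab (252,194), and lugs at (333,211) and (360,225). The grey rod and the cat on the board fit the description; I'll confirm both in enlarged crops.

```bash
cat > h.py <<'E'
import numpy as np, cv2
from rig import arm, imaging
np.set_printoptions(precision=1,suppress=True)
def ray(c,uv):
    d=c["R"].T@np.array([(uv[0]-c["cx"])/c["fx"],(uv[1]-c["cy"])/c["fy"],1.]); return -c["R"].T@c["t"],d/np.linalg.norm(d)
def plane(c,uv,z):
    o,d=ray(c,uv); return o+d*(z-o[2])/d[2]
def two(c1,u1,c2,u2):
    o1,d1=ray(c1,u1);o2,d2=ray(c2,u2)
    s=np.linalg.lstsq(np.c_[d1,-d2],o2-o1,rcond=None)[0]
    a,b=o1+s[0]*d1,o2+s[1]*d2; return (a+b)/2,np.linalg.norm(a-b)
def proj(c,X):
    p=c["R"]@np.asarray(X,float)+c["t"]; return np.array([c["fx"]*p[0]/p[2]+c["cx"],c["fy"]*p[1]/p[2]+c["cy"]])
def crop(src,dst,x0,y0,w,h,s): cv2.imwrite(dst,cv2.resize(cv2.imread(src)[y0:y0+h,x0:x0+w],None,fx=s,fy=s,interpolation=cv2.INTER_CUBIC))
E
python3 -c "
from h import *
crop('pics/scene0.png','pics/sc1.png',225,150,220,150,3.6)
crop('pics/side0.png','pics/si1.png',240,150,160,140,4.2)"
```

```text
(no output)
```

View pics/sc1.png

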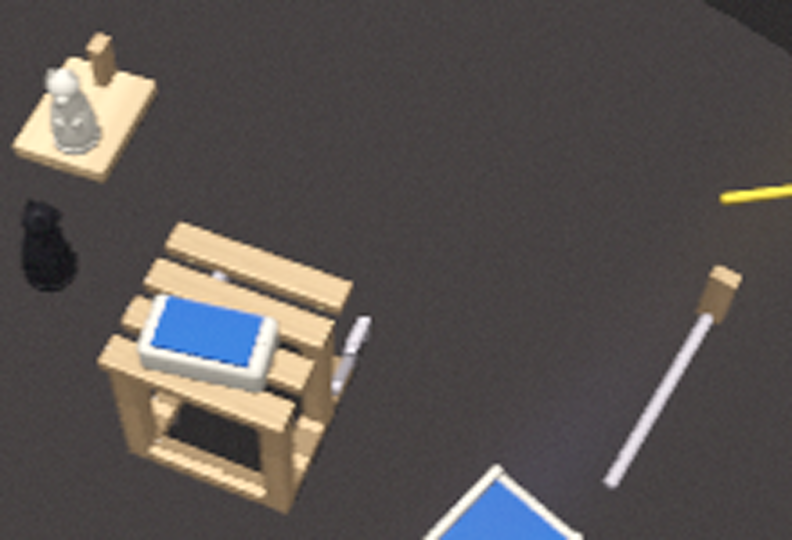

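View pics/si1.png

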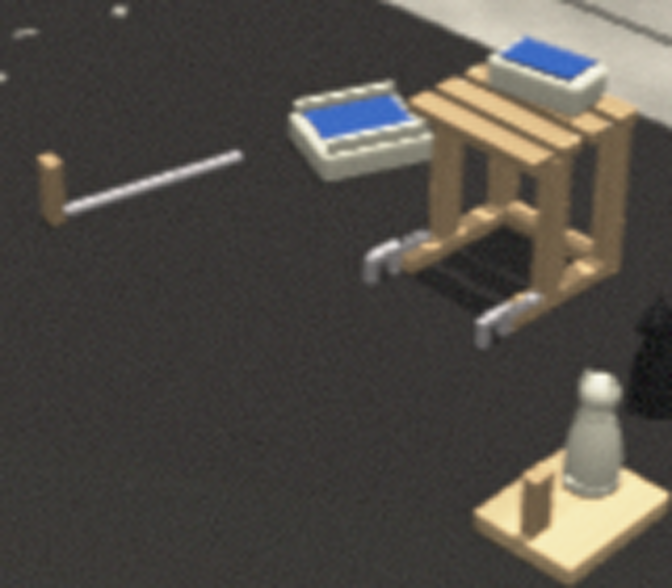

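The crops confirm the targets. The grey steel rod has its pale tab at scene crop (720,290) and tip at (612,483). The cat is white and stands on the board at crop (75,115). The shelf front edge runs (180,223)–(353,284), and the mouth with its lugs faces the robot. Now rays.

```bash
python3 - <<'E'
from h import *
S=imaging.calibration("scene");D=imaging.calibration("side")
s=lambda x,y:(x/3.6+225,y/3.6+150); d=lambda x,y:(x/4.2+240,y/4.2+150)
for n,a,b,z in [("shelf FR top",(180,223),(547,160),157),("shelf FL top",(353,284),(413,100),157),("shelf rear L top",(293,402),(482,67),157),("shelf rear R",(100,348),(634,112),157),
 ("boardA tabend L",(156,82),(475,517),18),("boardB tabend R",(75,58),(572,570),18),("board C front R",(15,143),(670,495),18),("board D front L",(103,175),None,18),
 ("tab top",(100,40),(539,470),70),("cat top",(62,78),(600,378),97+18),("catfoot",(75,143),(592,485),18),
 ("rodtab top",(725,272),(50,157),62),("rodtab base",(715,312),(53,220),0),("rodtip",(612,483),(239,156),5),("left lug front top",(362,320),(372,255),27),("right lug",None,(487,325),27),("left lug rear out",(340,388),None,0)]:
    r=[n]
    if a: r.append(plane(S,s(*a),z))
    if b: r.append(plane(D,d(*b),z))
    if a and b: r+=list(two(S,s(*a),D,d(*b)))
    print(*r)
E
```

```text
shelf FR top [649.8 -67.1 157. ] [658.2 -73.5 157. ] [653.7 -70.6 158.4] 10.09279741438499
shelf FL top [652.7  72.5 157. ] [654.   66.3 157. ] [654.2  70.2 156.1] 5.685759100490817
shelf rear L top [756.4  67.6 157. ] [736.6  64.  157. ] [749.8  69.4 149.1] 9.043263971287955
shelf rear R [766.8 -75.1 157. ] [766.5 -74.3 157. ] [766.6 -74.7 157.1] 0.7592472738975139
boardA tabend L [ 433.1 -204.8   18. ] [ 424.7 -213.    18. ] [ 429.5 -208.    12.3] 1.48318070924078
boardB tabend R [ 434.3 -288.8   18. ] [ 430.1 -297.9   18. ] [ 432.6 -293.    13.7] 4.833454079146955
board C front R [ 544.  -292.8   18. ] [ 542.5 -296.5   18. ] [ 543.6 -294.6   16.3] 2.0777811580658696
board D front L [ 547.2 -202.7   18. ]
tab top [ 444. -250.   70.] [ 446.4 -250.8   70. ] [ 445.2 -250.4   70.7] 2.060572182101308
cat top [ 527.2 -237.4  115. ] [ 510.7 -249.3  115. ] [ 520.9 -242.1  105.9] 0.3431600166488456
catfoot [ 524.3 -242.4   18. ] [ 511.5 -249.4   18. ] [ 519.2 -245.    10.8] 2.026813036056715
rodtab top [477.8 330.4  62. ] [481.8 334.8  62. ] [479.2 330.5  64.6] 0.9800773360471609
rodtab base [476.9 335.9   0. ] [477.8 332.3   0. ] [477.9 334.7  -0.4] 3.120264384833118
rodtip [661.1 293.5   5. ] [663.6 290.8   5. ] [662.6 292.1   5.5] 3.438989104179526
left lug front top [607.3  65.2  27. ] [606.9  65.7  27. ] [607.1  65.4  27. ] 0.5683329729926976
right lug [598.9 -70.   27. ]
left lug rear out [658.7  65.8   0. ]
```

Emit:
{"name": "carry_out", "arguments": {"moves": [[[1,0,0,-0.05,0,0,0],[1,0,0,-0.1,0,0,0],[1,-0.435,-0.447,-0.14,0,0,-25],[1,-0.435,-0.447,-0.14,0,0,-25],[1,-0.435,-0.447,-0.14,0,0,-25],[1,-0.435,-0.447,-0.14,0,0,-25],[1,-0.435,-0.447,-0.14,0,0,-25],[1,-0.435,-0.447,-0.14,0,0,-25],[1,-0.435,-0.447,-0.14,0,0,-25],[1,-0.435,-0.447,-0.14,0,0,-25],[1,-0.435,-0.447,-0.14,0,0,-25],[1,-0.435,-0.447,-0.14,0,0,-25],[1,-0.435,-0.447,-0.14,0,0,-25],[1,-0.435,-0.447,-0.14,0,0,-25],[1,-0.435,-0.447,-0.14,0,0,-25],[1,-0.435,-0.447,-0.14,0,0,-25],[1,-0.435,-0.447,-0.14,0,0,-25],[1,-0.435,-0.447,-0.14,0,0,-25]]]}}

```text
time: 1.9
eef_pos: [479.7, 2.2, 330.7]
ee_rot: [0.005, -3.141, -0.0]
ft_force: [0.1, 0.2, -0.4]
grip_width: 86.9
grasp_force: 0.0
```

```bash
cat >> h.py <<'E'
from scipy.spatial.transform import Rotation as Ro
def campos(n):
    c=imaging.calibration(n); return -c["R"].T@c["t"],c["R"][2]
def rel(P,yaw,tilt):
    "target: grasp-free TCP pos P, tool y at world angle 90+yaw deg, tilted back (tip towards +x) by tilt deg; prints shift (m), turn (deg)"
    s=arm.read_state(); R=Ro.from_rotvec(s["ee_rot"]); T=Ro.from_euler("z",yaw,degrees=True)*Ro.from_rotvec([0,-np.radians(tilt),0])*Ro.from_rotvec([0,-np.pi,0])
    with np.printoptions(precision=4,suppress=True):print("shift",R.inv().apply(np.array(P)-s["eef_pos"])/1000,"turn",(R.inv()*T).as_rotvec(degrees=True),"zaxis",T.apply([0,0,1]))
E
python3 - <<'E'
from h import *
c=imaging.calibration("wrist");print(campos("wrist"),c)
cv2.imwrite("pics/w0.png",imaging.capture("wrist")[:,:,::-1])
print(arm.read_state()["joint_pos"].round(3))
np.set_printoptions(precision=0,suppress=True)
for X in([623,64,5],[623,-64,5],[653,-70,145],[446,-250,48],[653,70,157]):print(X,proj(c,X))
E
```

```text
(array([406.4,   1. , 524. ]), array([ 0.3,  0. , -1. ])) {'fx': 352.41445249916313, 'fy': 352.41445249916313, 'cx': 317.21278797284316, 'cy': 202.59200116080757, 'R': array([[-0. ,  1. ,  0. ],
       [ 1. ,  0. ,  0.3],
       [ 0.3,  0. , -1. ]]), 't': array([  -0.2, -530.2,  398.2])}
[-0.7 -0.1  0.5  1.6  0.   1.6  1.4]
[623, 64, 5] [356. 248.]
[623, -64, 5] [275. 248.]
[653, -70, 145] [258. 315.]
[446, -250, 48] [128. 136.]
[653, 70, 157] [374. 321.]
```

View pics/w0.png

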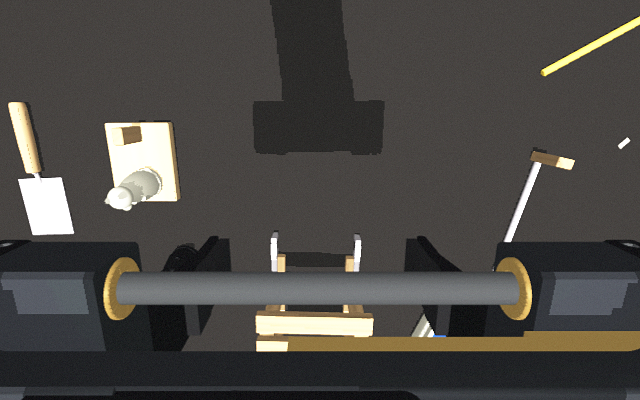

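The wrist view shows the lugs at (275,245) and (357,245) and the shelf front slat at rows 312–335, columns 256–373. The board is at (106–181, 122–200) with its tab at (127,135). The steel rod runs from its tab at (552,160) towards (508,240). Refining.

```bash
python3 - <<'E'
from h import *
c=imaging.calibration("wrist"); im=cv2.imread("pics/w0.png"); g=im.min(2).astype(int); hsv=cv2.cvtColor(im,cv2.COLOR_BGR2HSV)
for a,b in((265,284),(348,366)):
    P=[]
    for v in range(236,268,3):
        xs=[u for u in range(a,b) if g[v,u]>120 and hsv[v,u,1]<60]
        if xs: P.append((v,xs[0],xs[-1]))
    print(P)
    for v,l,r in(P[0],P[-1]): print(plane(c,((l+r)/2,v),27),plane(c,((l+r)/2,v),5))
# shelf front slat
m=((hsv[...,2]>150)&(hsv[...,1]>30)).astype(np.uint8)
for u in(262,280,300,330,350,368):
    vs=np.where(m[305:345,u])[0]+305; print(u,vs.min(),plane(c,(u,vs.min()),157),end=' ')
print()
for v in(318,325): us=np.where(m[v,240:390])[0]+240; print(v,us.min(),us.max(),plane(c,(us.min(),v),157),plane(c,(us.max()+1,v),157))
for v in(268,276,284): # battens
    us=np.where(m[v,260:370])[0]+260; print("batten",v,us)
# board
bm=((hsv[...,2]>150)).astype(np.uint8); bm[:, :95]=0; bm[:,200:]=0; bm[:100]=0; bm[215:]=0
for v in(128,145,160,175,190): r=np.where(bm[v])[0]; print("brd",v,r.min(),r.max(),plane(c,(r.max()+1,v),18),plane(c,(r.min(),v),18))
for u in(140,150,165,170): r=np.where(bm[:,u])[0]; print("brd col",u,r.min(),r.max(),plane(c,(u,r.min()),18),plane(c,(u,r.max()+1),18))
print("tabtop", plane(c,(115,135),70),plane(c,(114,130),70),plane(c,(114,144),70),"rodtab",plane(c,(568,163),62),"rod",plane(c,(537,170),5),plane(c,(510,238),5))
E
python3 -c "
from h import *
im=cv2.imread('pics/w0.png'); a=cv2.resize(im[110:215,90:210],None,fx=5,fy=5,interpolation=2)[:525]; b=cv2.resize(im[130:180,510:580],None,fx=2.5,fy=2.5,interpolation=2)
o=np.zeros((525,780,3),np.uint8);o[:,:600]=a;o[:b.shape[0],600:600+b.shape[1]]=b;cv2.imwrite('pics/w1.png',o)"
```

```text
[(236, 272, 277), (239, 271, 276), (242, 271, 276), (245, 270, 276), (248, 270, 276), (251, 270, 276), (254, 270, 276), (257, 271, 276), (260, 271, 276), (263, 271, 276), (266, 271, 276)]
[594.6 -61.9  27. ] [602.9 -64.7   5. ]
[643.7 -64.8  27. ] [654.2 -67.8   5. ]
[(236, 355, 359), (239, 355, 359), (242, 355, 360), (245, 355, 360), (248, 355, 361), (251, 354, 360), (254, 354, 360), (257, 354, 360), (260, 354, 359), (263, 354, 359), (266, 353, 359)]
[594.2  61.9  27. ] [602.5  64.6   5. ]
[643.3  62.   27. ] [653.8  64.7   5. ]
262 315 [644.9 -63.  157. ] 280 306 [632.8 -41.5 157. ] 300 316 [646.1 -18.1 157. ] 330 317 [647.3  17.4 157. ] 350 318 [648.6  41.2 157. ] 368 318 [648.5  62.5 157. ] 
318 255 372 [648.9 -71.5 157. ] [648.5  68.5 157. ]
325 256 372 [658.5 -70.7 157. ] [658.   68.9 157. ]
batten 268 [277 278 279 280 281 282 283 284 345 346 347 348 349 350 351 352 353]
batten 276 []
batten 284 []
brd 128 105 169 [ 436.8 -205.4   18. ] [ 437.1 -296.8   18. ]
brd 145 108 170 [ 460.5 -206.5   18. ] [ 460.8 -296.2   18. ]
brd 160 110 172 [ 482.  -205.9   18. ] [ 482.3 -296.6   18. ]
brd 175 113 174 [ 503.9 -205.3   18. ] [ 504.2 -295.6   18. ]
brd 190 110 176 [ 526.3 -204.7   18. ] [ 526.7 -303.4   18. ]
brd col 140 123 200 [ 430.1 -246.7   18. ] [ 543.3 -261.3   18. ]
brd col 150 122 200 [ 428.7 -232.6   18. ] [ 543.3 -246.5   18. ]
brd col 165 122 200 [ 428.6 -211.6   18. ] [ 543.2 -224.2   18. ]
brd col 170 137 201 [ 449.3 -206.8   18. ] [ 544.7 -216.9   18. ]
tabtop [ 442.6 -254.9   70. ] [ 436.4 -255.2   70. ] [ 454.  -257.8   70. ] rodtab [477.5 332.6  62. ] rod [496.9 329.3   5. ] [605.  305.1   5. ]
```

View pics/w1.png

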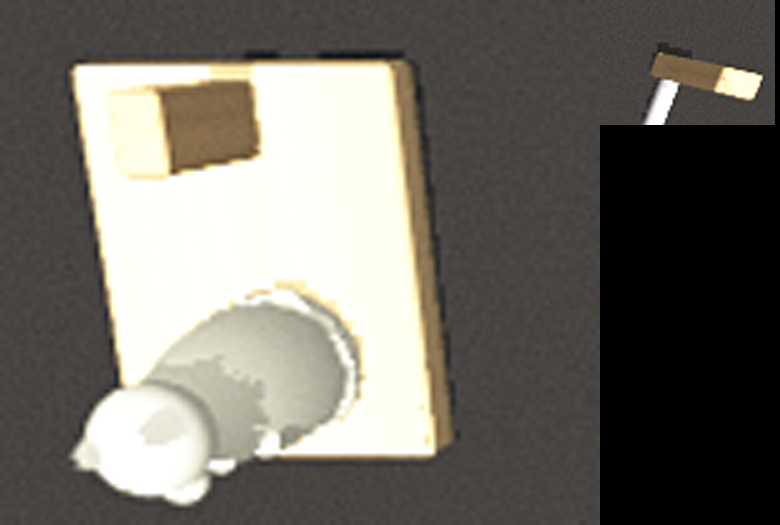

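The crop confirms it: the cat stands at about the board's centre front, the tab is free with its top at crop (135,132), and the rod tab is the pale wooden one on the steel rod. The board grip comes out at about (444,-251) with yaw ~0, and the rack origin at about (701,-2.5) with yaw ~-1.6°. The tool must lean back ~38° to clear the shelf.

```bash
python3 -c "
from h import *
rel([394,-251,112],0.5,38)"
```

```text
shift [ 0.0865 -0.253   0.2189] turn [ -0.0931 -38.0295  -0.2742] zaxis [ 0.6156  0.0054 -0.788 ]
```

Emit:
{"name": "carry_out", "arguments": {"moves": [[[0.7,0.086,-0.253,0.218,0,-38,0],[0.7,0.086,-0.253,0.218,0,-38,0],[0.7,0.086,-0.253,0.218,0,-38,0],[0.7,0.086,-0.253,0.218,0,-38,0],[0.7,0.086,-0.253,0.218,0,-38,0],[0.7,0.086,-0.253,0.218,0,-38,0],[0.7,0.086,-0.253,0.218,0,-38,0],[0.7,0.086,-0.253,0.218,0,-38,0],[0.7,0.086,-0.253,0.218,0,-38,0],[0.7,0.086,-0.253,0.218,0,-38,0],[0.7,0.086,-0.253,0.218,0,-38,0],[0.7,0.086,-0.253,0.218,0,-38,0]]]}}

```text
time: 3.15
eef_pos: [451.7, -176.4, 159.7]
ee_rot: [0.005, 2.488, 0.004]
ft_force: [-2.8, -6.8, -75.1]
grip_width: 60.7
grasp_force: 0.0
```

```bash
python3 -c "
from h import *
s=arm.read_state();print(s['eef_pos'],s['joint_pos'].round(2).tolist(),(s['joint_pos']*100))
rel([455,-251,34],0.5,38)
rel([455,-251,34],0.5,25)"
```

```text
[ 451.7 -176.4  159.7] [0.86, -0.38, -0.25, 2.4, -0.75, 0.68, 2.66] [ 85.5 -38.1 -24.8 239.9 -74.6  68.2 265.5]
shift [ 0.0734 -0.0752  0.1017] turn [-0.188  -0.5784 -0.6481] zaxis [ 0.6156  0.0054 -0.788 ]
shift [ 0.0734 -0.0752  0.1017] turn [-0.1136 12.4214 -0.6665] zaxis [ 0.4226  0.0037 -0.9063]
```

The force and joint readings show the arm against its near limits, so the tilt isn't reachable here. I'll back off to upright, take the board upright, and regrasp tilted once it's at the bay.

```bash
python3 -c "
from h import *
rel([500,-220,200],0,0)
rel([460,-251,120],0,0)"
```

```text
shift [-0.0631 -0.0434 -0.0028] turn [ 0.1971 37.4204 -0.204 ] zaxis [-0.  0. -1.]
shift [ 0.0172 -0.0748  0.0364] turn [ 0.1971 37.4204 -0.204 ] zaxis [-0.  0. -1.]
```

Emit:
{"name": "carry_out", "arguments": {"moves": [[[0.7,-0.05,0.0,-0.02,0,10,0],[0.7,-0.063,-0.043,-0.003,0,37.4,0],[0.7,-0.063,-0.043,-0.003,0,37.4,0],[0.7,-0.063,-0.043,-0.003,0,37.4,0],[0.7,-0.063,-0.043,-0.003,0,37.4,0],[0.7,-0.063,-0.043,-0.003,0,37.4,0],[0.7,-0.063,-0.043,-0.003,0,37.4,0]]]}}

```text
time: 3.85
eef_pos: [501.4, -215.3, 199.8]
ee_rot: [-0.014, 3.141, 0.014]
ft_force: [0.2, -0.2, 0.1]
grip_width: 61.1
grasp_force: 0.0
```

```bash
python3 -c "
from h import *
s=arm.read_state();print(s['eef_pos'],s['ft_force'],(s['joint_pos']*100))
rel([444,-251,100],0.5,0)
rel([444,-251,29],0.5,0)"
```

```text
[ 501.4 -215.3  199.8] [ 0.2 -0.2  0.1] [ 87.9  16.8 -61.1 167.9   9.  132.7 183.2]
shift [ 0.0578 -0.036   0.0995] turn [ 0.4994  0.0233 -0.0022] zaxis [-0. -0. -1.]
shift [ 0.0578 -0.0367  0.1704] turn [ 0.4994  0.0233 -0.0022] zaxis [-0. -0. -1.]
```

Emit:
{"name": "carry_out", "arguments": {"moves": [[[0.7,0.0575,-0.036,0.05,0,0,0],[0.7,0.0575,-0.036,0.1,0,0,0],[0.7,0.0575,-0.036,0.1,0,0,0],[0.7,0.0575,-0.036,0.1,0,0,0]]]}}

```text
time: 4.25
eef_pos: [439.0, -252.8, 98.2]
ee_rot: [0.004, -3.138, -0.011]
ft_force: [-0.3, 1.3, 0.1]
grip_width: 61.2
grasp_force: 0.0
```

```bash
python3 - <<'E'
from h import *
c=imaging.calibration("wrist");cv2.imwrite("pics/w2.png",imaging.capture("wrist")[:,:,::-1])
s=arm.read_state();print(s['eef_pos'],s['joint_pos']*100, proj(c,[444,-251,70]))
rel([444,-251,29],0.5,0)
E
```

```text
[ 441.6 -252.7  100.6] [ 96.2  16.4 -56.9 189.    9.2 111.7 193.3] [320.8 228.4]
shift [-0.0024  0.0013  0.0716] turn [ 0.3369 -0.0207 -0.2806] zaxis [-0. -0. -1.]
```

View pics/w2.png

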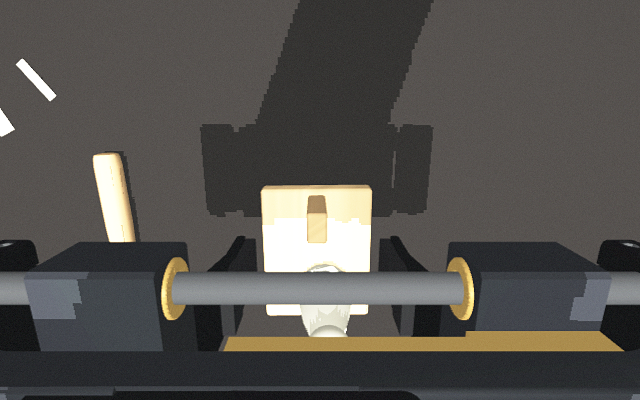

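The picture shows the tab's top at about (317,232), in line with the finger centre, with the board edges at columns 262 and 371. The tool is already centred in y and needs about +4 mm in x.

Emit:
{"name": "carry_out", "arguments": {"moves": [[[0.7,-0.004,0,0.03,0.3,0,0],[0.7,-0.004,0,0.06,0.3,0,0],[0.7,-0.004,0,0.0715,0.3,0,0],[0.7,-0.004,0,0.0715,0.3,0,0],[0.1,-0.004,0,0.0715,0.3,0,0],[0.1,-0.004,0,0.0715,0.3,0,0],[0.1,-0.004,0,0.0715,0.3,0,0],[0.1,-0.004,0,0.0715,0.3,0,0],[0.1,-0.004,0,0.0715,0.3,0,0],[0.1,-0.004,0,0.0715,0.3,0,0]]], "grip_force": 20}}

```text
time: 5.3
eef_pos: [447.4, -252.4, 29.3]
ee_rot: [-0.008, 3.141, 0.001]
ft_force: [-0.4, 0.1, 0.6]
grip_width: 21.0
grasp_force: 0.0
```

```bash
python3 -c "
from h import *
s=arm.read_state();print(s['eef_pos'],s['ee_rot']*57.3,s['ft_force'],s['grip_width'],s['grasp_force'])
rel([490,-1,28.7],-1.6,0)
rel([550,1,28.7],-1.6,0)"
```

```text
[ 447.4 -252.4   29.3] [ -0.5 180.    0.1] [-0.4  0.1  0.6] 20.962097438764072 0.0
shift [-0.0439  0.2512  0.0008] turn [0.0481 0.018  1.9031] zaxis [-0.  0. -1.]
shift [-0.1039  0.2529  0.0008] turn [0.0481 0.018  1.9031] zaxis [-0.  0. -1.]
```

Emit:
{"name": "carry_out", "arguments": {"moves": [[[0.05,0,0,0,0,0,0],[0.05,0,0,0,0,0,0],[0.05,0,0,0,0,0,0],[0.05,0,0,0,0,0,0]]]}}

```text
time: 5.7
eef_pos: [447.3, -252.4, 29.2]
ee_rot: [-0.008, 3.141, 0.001]
ft_force: [0.1, -0.2, 0.5]
grip_width: 13.7
grasp_force: 20.0
```

Emit:
{"name": "carry_out", "arguments": {"moves": [[[0.05,0,0.002,0,0,0,0],[0.05,-0.001,0.006,0,0,0,0.1],[0.05,-0.002,0.012,0,0,0,0.1],[0.05,-0.004,0.02,0,0,0,0.2],[0.05,-0.006,0.03,0,0,0,0.3],[0.05,-0.008,0.042,0,0,0,0.4],[0.05,-0.01,0.055,0,0,0,0.5],[0.05,-0.012,0.069,0,0,0,0.6],[0.05,-0.015,0.083,0,0,0,0.8],[0.05,-0.018,0.097,0,0,0,0.9],[0.05,-0.02,0.111,0,0,0,1],[0.05,-0.022,0.125,0,0,0,1.1],[0.05,-0.025,0.139,0,0,0,1.3],[0.05,-0.028,0.153,0,0,0,1.4],[0.05,-0.03,0.167,0,0,0,1.5],[0.05,-0.033,0.181,0,0,0,1.6],[0.05,-0.035,0.193,0,0,0,1.7],[0.05,-0.037,0.203,0,0,0,1.8],[0.05,-0.039,0.211,0,0,0,1.8],[0.05,-0.04,0.216,0,0,0,1.9]]]}}

```text
time: 7.7
eef_pos: [486.3, -35.3, 29.3]
ee_rot: [0.043, 3.141, 0.002]
ft_force: [-0.1, -0.6, -1.2]
grip_width: 13.7
grasp_force: 20.0
```

Emit:
{"name": "carry_out", "arguments": {"moves": [[[0.05,-0.001,0.005,0,0,0,0],[0.05,-0.001,0.011,0,0,0,0],[0.05,-0.002,0.018,0,0,0,0],[0.05,-0.003,0.025,0,0,0,0],[0.05,-0.003,0.031,0,0,0,0],[0.05,-0.004,0.034,0,0,0,0],[0.05,-0.004,0.035,0,0,0,0],[0.05,-0.004,0.035,0,0,0,0]]]}}

```text
time: 8.5
eef_pos: [491.2, -1.1, 29.4]
ee_rot: [0.043, 3.141, 0.002]
ft_force: [0.8, 0.8, -1.4]
grip_width: 13.7
grasp_force: 20.0
```

```bash
python3 - <<'E'
from h import *
s=arm.read_state();print(s['eef_pos'],s['ee_rot']*57.3,s['ft_force'],s['grip_width'],s['grasp_force'])
c=imaging.calibration("wrist");im=imaging.capture("wrist")[:,:,::-1];cv2.imwrite("pics/w3.png",im)
a=cv2.resize(im[150:290,220:420],None,fx=4,fy=4,interpolation=2)
cv2.imwrite("pics/w3c.png",a)
E
```

```text
[491.2  -1.1  29.4] [  2.5 180.    0.1] [ 0.8  0.8 -1.4] 13.719477737162622 19.999313056468964
```

View pics/w3c.png

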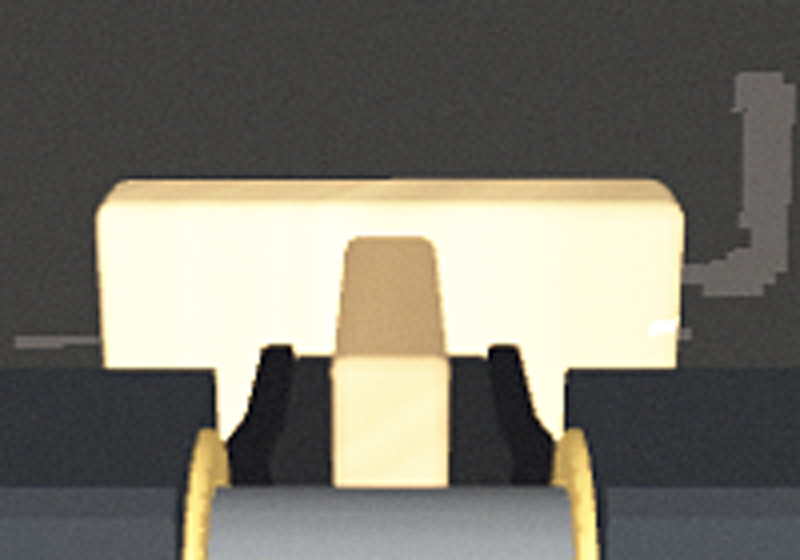

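The picture shows the tab held and the board square to the tool (rear edge level at crop row ~200). The bay itself is hidden. I'll shift 4 mm onto the bay's line and slide in, watching the force.

Emit:
{"name": "carry_out", "arguments": {"moves": [[[0.05,-0.001,0.001,0,0,0,0],[0.05,-0.004,0.0025,0,0,0,0],[0.05,-0.009,0.0038,0,0,0,0],[0.05,-0.016,0.0042,0,0,0,0],[0.05,-0.024,0.0042,0,0,0,0],[0.05,-0.032,0.0042,0,0,0,0],[0.05,-0.04,0.0042,0,0,0,0],[0.05,-0.047,0.0042,0,0,0,0],[0.05,-0.052,0.0042,0,0,0,0],[0.05,-0.056,0.0042,0,0,0,0],[0.05,-0.06,0.0042,0,0,0,0],[0.05,-0.064,0.0042,0,0,0,0]]]}}

```text
time: 9.75
eef_pos: [555.5, 1.1, 29.4]
ee_rot: [0.044, 3.141, 0.001]
ft_force: [-0.7, -0.7, -1.5]
grip_width: 13.8
grasp_force: 20.0
```

```bash
python3 - <<'E'
from h import *
s=arm.read_state();print(s['eef_pos'],s['ft_force'],s['ft_torque'])
for n,x,y,w,h in(("scene",225,175,130,110),("side",300,150,110,110)):
    cv2.imwrite(f"pics/{n}4.png",imaging.capture(n)[:,:,::-1]); crop(f"pics/{n}4.png",f"pics/{n}4c.png",x,y,w,h,3.6)
a,b=[cv2.imread(f"pics/{n}4c.png") for n in("scene","side")]
cv2.imwrite("pics/both4.png",cv2.resize(np.hstack([a,b[:a.shape[0]]]),None,fx=.92,fy=.92))
E
```

```text
[555.5   1.1  29.4] [-0.7 -0.7 -1.5] [0.  0.2 0. ]
```

View pics/both4.png

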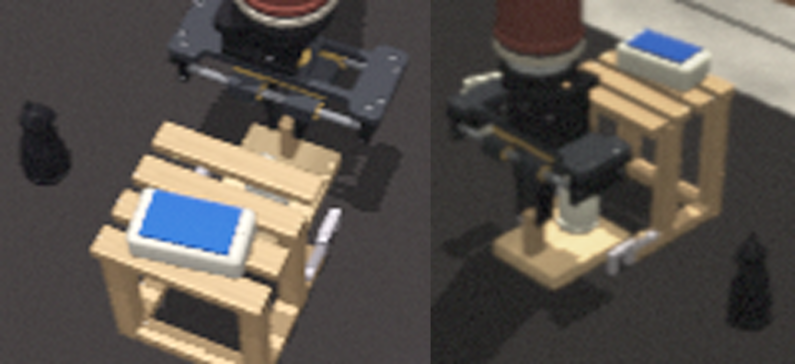

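The combined crop shows the board between the lugs with its nose entering the channel, the cat standing, and no side force. I continue to just short of the shelf.

Emit:
{"name": "carry_out", "arguments": {"moves": [[[0.05,-0.002,0,0,0,0,0],[0.05,-0.006,0,0,0,0,0],[0.05,-0.011,0,0,0,0,0],[0.05,-0.016,0,0,0,0,0],[0.05,-0.021,0,0,0,0,0],[0.05,-0.026,0,0,0,0,0],[0.05,-0.031,0,0,0,0,0],[0.05,-0.036,0,0,0,0,0],[0.05,-0.04,0,0,0,0,0],[0.05,-0.043,0,0,0,0,0],[0.05,-0.045,0,0,0,0,0],[0.05,-0.045,0,0,0,0,0]]]}}

```text
time: 11.05
eef_pos: [600.7, -0.1, 29.4]
ee_rot: [0.044, 3.141, 0.002]
ft_force: [0.2, -0.5, -1.5]
grip_width: 13.6
grasp_force: 20.0
```

Emit:
{"name": "carry_out", "arguments": {"moves": [[[0.4,0,0,0,0,0,0],[0.4,0,0,0,0,0,0],[0.4,0,0,0,0,0,0],[0.4,0,0,0,0,0,0]]]}}

```text
time: 11.45
eef_pos: [600.3, -0.1, 29.6]
ee_rot: [0.044, 3.141, 0.001]
ft_force: [-0.9, -0.3, -0.3]
grip_width: 32.5
grasp_force: 0.0
```

```bash
python3 -c "
from h import *
for t in (10,20,30,38):
  a=np.radians(t); rel([600.5+18.7*np.sin(a),0,48.5-18.7*np.cos(a)],-1.6,t)"
```

```text
shift [-0.0034  0.0002 -0.0005] turn [ 0.05  -9.972  0.003] zaxis [ 0.1736 -0.0048 -0.9848]
shift [-0.0066  0.0003 -0.0013] turn [  0.0503 -19.972   -0.0013] zaxis [ 0.3419 -0.0095 -0.9397]
shift [-0.0095  0.0004 -0.0027] turn [  0.0503 -29.972   -0.0058] zaxis [ 0.4998 -0.014  -0.866 ]
shift [-0.0117  0.0004 -0.0042] turn [  0.0501 -37.972   -0.0093] zaxis [ 0.6154 -0.0172 -0.788 ]
```

Tilt in place with fingers open, then re-close.

Emit:
{"name": "carry_out", "arguments": {"moves": [[[0.4,-0.0025,0,-0.0008,0,-7,0],[0.4,-0.005,0,-0.0012,0,-14,0],[0.4,-0.007,0,-0.002,0,-21,0],[0.4,-0.009,0,-0.0028,0,-28,0],[0.4,-0.0108,0,-0.0036,0,-34,0],[0.4,-0.0117,0,-0.0042,0,-38,0],[0.4,-0.0117,0,-0.0042,0,-38,0],[0.4,-0.0117,0,-0.0042,0,-38,0]]]}}

```text
time: 12.25
eef_pos: [611.2, -0.0, 33.5]
ee_rot: [0.033, 2.477, -0.01]
ft_force: [0.7, -0.5, 0.1]
grip_width: 34.7
grasp_force: 0.0
```

```bash
python3 -c "
from h import *
s=arm.read_state();print(s['eef_pos'],s['ft_force'],(s['joint_pos']*100)); rel([668+11.7,-2,33.6],-1.6,38)"
```

```text
[611.2  -0.   33.5] [ 0.7 -0.5  0.1] [ 26.5   9.  -41.1 234.7 119.3  14.3  26.7]
shift [-0.054  -0.0002  0.0422] turn [0.0925 0.0499 0.0217] zaxis [ 0.6154 -0.0172 -0.788 ]
```

Emit:
{"name": "carry_out", "arguments": {"moves": [[[0.05,0,0,0,0,0,0],[0.05,0,0,0,0,0,0],[0.05,0,0,0,0,0,0],[0.05,0,0,0,0,0,0],[0.05,0,0,0,0,0,0],[0.05,0,0,0,0,0,0],[0.05,-0.0016,0,0.0012,0,0,0],[0.05,-0.0047,0,0.0037,0,0,0],[0.05,-0.0087,0,0.0068,0,0,0],[0.05,-0.0126,0,0.0099,0,0,0],[0.05,-0.0165,0,0.0129,0,0,0],[0.05,-0.0205,0,0.016,0,0,0],[0.05,-0.0244,0,0.0191,0,0,0],[0.05,-0.0284,0,0.0222,0,0,0],[0.05,-0.0323,0,0.0252,0,0,0],[0.05,-0.0347,0,0.0271,0,0,0],[0.05,-0.0362,0,0.0283,0,0,0],[0.05,-0.0362,0,0.0283,0,0,0]]]}}

```text
time: 14.05
eef_pos: [658.4, -1.7, 34.0]
ee_rot: [0.035, 2.477, -0.011]
ft_force: [2.9, 0.7, 1.0]
grip_width: 13.6
grasp_force: 20.0
```

Emit:
{"name": "carry_out", "arguments": {"moves": [[[0.05,-0.0016,0,0.0012,0,0,0],[0.05,-0.0032,0,0.0025,0,0,0],[0.05,-0.0047,0,0.0037,0,0,0],[0.05,-0.0063,0,0.0049,0,0,0],[0.05,-0.0071,0,0.0055,0,0,0],[0.05,-0.0079,0,0.0062,0,0,0]]]}}

```text
time: 14.65
eef_pos: [668.0, -2.0, 34.0]
ee_rot: [0.035, 2.477, -0.011]
ft_force: [-6.2, -0.3, 8.6]
grip_width: 13.7
grasp_force: 20.0
```

Emit:
{"name": "carry_out", "arguments": {"moves": [[[0.05,-0.0008,0,0.0006,0,0,0],[0.05,-0.0016,0,0.0012,0,0,0],[0.05,-0.0024,0,0.0018,0,0,0]]]}}

```text
time: 14.95
eef_pos: [669.7, -2.2, 33.4]
ee_rot: [0.034, 2.479, -0.012]
ft_force: [-22.1, 0.4, 17.9]
grip_width: 13.7
grasp_force: 20.0
```

Contact is at the expected home position (predicted 670.7, measured ~669). Release and back out along the tool axis, then go upright for a look.

Emit:
{"name": "carry_out", "arguments": {"moves": [[[0.4,0.0016,0,-0.0012,0,0,0],[0.4,0.0016,0,-0.0012,0,0,0],[0.4,0.0016,0,-0.0012,0,0,0],[0.4,0.0016,0,-0.0012,0,0,0],[0.4,0,0,-0.02,0,0,0],[0.4,0,0,-0.04,0,0,0],[0.4,0,0,-0.06,0,0,0],[0.4,0,0,-0.07,0,0,0],[0.4,0,0,-0.07,0,0,0]]]}}

```text
time: 15.85
eef_pos: [628.0, -1.4, 90.2]
ee_rot: [0.036, 2.476, -0.012]
ft_force: [0.4, 0.1, 0.4]
grip_width: 34.6
grasp_force: 0.0
```

```bash
python3 -c "
from h import *
s=arm.read_state();print(s['eef_pos'],s['ft_force'],(s['joint_pos']*100)); rel([500,0,330],0,0)"
```

```text
[628.   -1.4  90.2] [0.4 0.1 0.4] [ 54.2   2.1 -66.7 226.1  47.7  22.9  99.1]
shift [-0.0473 -0.0022 -0.2677] turn [-0.534  38.1162 -1.583 ] zaxis [-0.  0. -1.]
```

Emit:
{"name": "carry_out", "arguments": {"moves": [[[0.4,0.0394,0,-0.0308,0,0,0],[0.4,0.0552,0,-0.0431,0,8,0],[0.7,-0.0473,-0.0022,-0.2677,-0.5,38.1,-1.6],[0.7,-0.0473,-0.0022,-0.2677,-0.5,38.1,-1.6],[0.7,-0.0473,-0.0022,-0.2677,-0.5,38.1,-1.6],[0.7,-0.0473,-0.0022,-0.2677,-0.5,38.1,-1.6],[0.7,-0.0473,-0.0022,-0.2677,-0.5,38.1,-1.6],[0.7,-0.0473,-0.0022,-0.2677,-0.5,38.1,-1.6],[0.7,-0.0473,-0.0022,-0.2677,-0.5,38.1,-1.6],[0.7,-0.0473,-0.0022,-0.2677,-0.5,38.1,-1.6],[0.7,-0.0473,-0.0022,-0.2677,-0.5,38.1,-1.6],[0.7,-0.0473,-0.0022,-0.2677,-0.5,38.1,-1.6]]]}}

```text
time: 17.05
eef_pos: [499.8, -0.3, 327.1]
ee_rot: [-0.0, -3.137, 0.001]
ft_force: [0.0, -0.8, -0.6]
grip_width: 60.8
grasp_force: 0.0
```

```bash
python3 - <<'E'
from h import *
s=arm.read_state();print(s['eef_pos'],s['ee_rot'],s['joint_pos']*100)
c=imaging.calibration("wrist");im=imaging.capture("wrist")[:,:,::-1].copy();cv2.imwrite("pics/w5.png",im)
np.savez("w5.npz",**c)
im2=imaging.capture("scene")[:,:,::-1];cv2.imwrite("pics/scene5.png",im2)
a=cv2.resize(im[200:290,260:380],None,fx=5,fy=5,interpolation=2)
b=cv2.resize(im2[200:290,245:345],None,fx=2,fy=2,interpolation=2)
o=np.zeros((450,800,3),np.uint8);o[:,:600]=a;o[:180,600:]=b
d=cv2.resize(im[130:260,490:590],None,fx=2,fy=2,interpolation=2);o[185:445,600:]=d
cv2.imwrite("pics/v5.png",o)
E
```

```text
[499.8  -0.3 327.1] [-0.  -3.1  0. ] [ 44.1   1.8 -53.3 156.2   0.9 156.8 147.9]
```

View pics/v5.png

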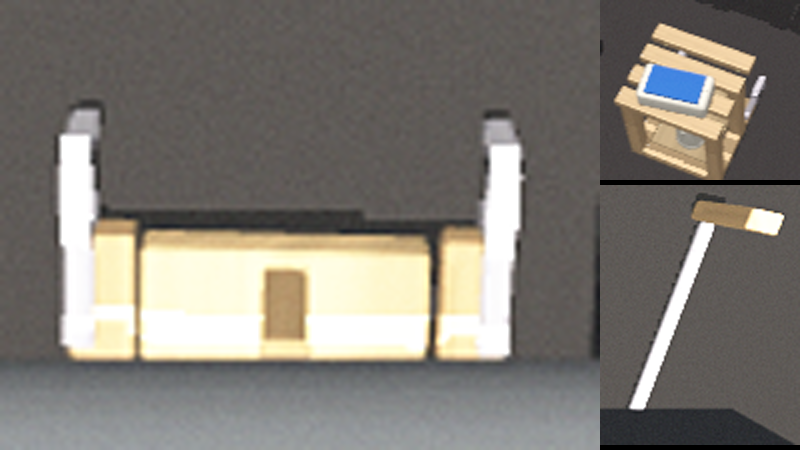

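The board is in the channel with its rear edge ~2.4 mm inside the batten fronts (2.5 mm expected when home). The cat's foot is visible on the board in the scene inset. The lugs are at crop (78,235) and (500,245), and the rod tab top is at crop (768,222). Computing the rod grasp and lug line.

```bash
python3 - <<'E'
from h import *
c=dict(np.load("w5.npz")); f=lambda x,y:(260+x/5,200+y/5)
for n,p,z in[("R front top outer",(60,135),27),("R rear outer",(62,345),27),("R front bot",(85,108),0),("L front top outer",(521,142),27),("L rear outer",(510,355),27),("L front bot",(498,118),0),("batt R front",(115,222),0),("batt L front",(460,230),0),("brd rearR bot",(142,231),0),("brd rearL bot",(430,238),0),("boardtop R",(142,245),18),("board top L",(425,250),18)]:print(n,plane(c,f(*p),z))
g=lambda x,y:(490+(x-600)/2,130+(y-185)/2)
im=cv2.imread("pics/w5.png")
for n,p,z in[("tabtop",(768,222),62),("tabbase near rod",(703,222),5),("rod1",(697,240),5),("rod2",(640,405),5)]:print(n,plane(c,g(*p),z))
# rod centre line by mask
P=[]
for v in range(165,236,4):
    r=[u for u in range(495,560) if im[v,u].min()>170]
    if r:P.append(plane(c,(np.mean(r)+.5,v),7)[:2])
P=np.array(P);k=np.polyfit(P[:,0],P[:,1],1);print("rod line slope deg",np.degrees(np.arctan(k[0])),"y at 478",np.polyval(k,478),P[[0,-1]])
S=imaging.calibration("scene");D=imaging.calibration("side")
E
```

```text
R front top outer [597.7 -67.9  27. ]
R rear outer [665.4 -69.5  27. ]
R front bot [598.2 -63.5   0. ]
L front top outer [599.9  68.5  27. ]
L rear outer [668.8  67.5  27. ]
L front bot [601.5  64.9   0. ]
batt R front [636.  -55.1   0. ]
batt L front [638.8  54.    0. ]
brd rearR bot [639.1 -46.6   0. ]
brd rearL bot [641.5  44.6   0. ]
boardtop R [636.4 -45.2  18. ]
board top L [638.   41.6  18. ]
tabtop [478.4 331.4  62. ]
tabbase near rod [484.8 325.4   5. ]
rod1 [497.9 323.2   5. ]
rod2 [626.8 299.8   5. ]
rod line slope deg -12.444074008013244 y at 478 329.50120172182505 [[508.6 323. ]
 [614.5 299.3]]
```

```bash
cat >> h.py <<'E'
def grel(G,yaw,tilt,back=0):
    "as rel, but G is the grasp point; back = retreat along the tool axis"
    z=Ro.from_euler("z",yaw,degrees=True).apply([np.sin(np.radians(tilt)),0,-np.cos(np.radians(tilt))]); rel(np.array(G)+z*(18.7-back),yaw,tilt)
E
python3 -c "
from h import *
grel([478,331.5,46],77.5,15,90)"
```

```text
shift [0.025  0.3137 0.2128] turn [-10.0206 -12.8111 -77.0273] zaxis [ 0.056   0.2527 -0.9659]
```

Emit:
{"name": "carry_out", "arguments": {"moves": [[[0.6,0.025,0.314,0.213,-10,-12.8,-77],[0.6,0.025,0.314,0.213,-10,-12.8,-77],[0.6,0.025,0.314,0.213,-10,-12.8,-77],[0.6,0.025,0.314,0.213,-10,-12.8,-77],[0.6,0.025,0.314,0.213,-10,-12.8,-77],[0.6,0.025,0.314,0.213,-10,-12.8,-77],[0.6,0.025,0.314,0.213,-10,-12.8,-77],[0.6,0.025,0.314,0.213,-10,-12.8,-77],[0.6,0.025,0.314,0.213,-10,-12.8,-77],[0.6,0.025,0.314,0.213,-10,-12.8,-77],[0.6,0.025,0.314,0.213,-10,-12.8,-77],[0.6,0.025,0.314,0.213,-10,-12.8,-77],[0.6,0.025,0.314,0.213,-10,-12.8,-77],[0.6,0.025,0.314,0.213,-10,-12.8,-77]]]}}

```text
time: 18.55
eef_pos: [474.8, 314.2, 116.3]
ee_rot: [-1.83, 2.283, 0.239]
ft_force: [-0.0, -0.2, -0.3]
grip_width: 52.4
grasp_force: 0.0
```

```bash
python3 - <<'E'
from h import *
s=arm.read_state();print(s['eef_pos'],s['joint_pos']*100)
c=imaging.calibration("wrist");im=imaging.capture("wrist")[:,:,::-1].copy();cv2.imwrite("pics/w6.png",im)
hsv=cv2.cvtColor(im,cv2.COLOR_BGR2HSV)
q=proj(c,[478,331.5,62]);print("tabtop pred",q,"base",proj(c,[478,331.5,0]),"tip",proj(c,[662,292,5]))
m=((hsv[...,1]>45)&(hsv[...,2]>90)&(hsv[...,0]<30)).astype(np.uint8)
n,l,st,ce=cv2.connectedComponentsWithStats(m)
for i in range(1,n):
    if st[i,4]>60: print(st[i],ce[i])
grel([478,331.5,46],77.5,15,0)
E
```

```text
[474.8 314.2 116.3] [ 23.6  17.4 -82.6 190.4  -6.7  93.1 238.8]
tabtop pred [317.  212.3] base [317.2 175.6] tip [104.6 179.5]
[447 127  95 116 272] [475.8 170.3]
[307 163  20  59 688] [316.7 183.5]
[180 257  25  63 841] [189.6 288.4]
[430 257  25  64 831] [444.7 288.3]
[ 202  331  401   21 6563] [411.9 342.2]
shift [0.0012 0.0008 0.0911] turn [-0.1394  0.021  -0.0197] zaxis [ 0.056   0.2527 -0.9659]
```

Emit:
{"name": "carry_out", "arguments": {"moves": [[[0.6,0.001,0.001,0.04,0,0,0],[0.6,0.001,0.001,0.08,0,0,0],[0.6,0.001,0.001,0.091,0,0,0],[0.05,0.001,0.001,0.091,0,0,0],[0.05,0.001,0.001,0.091,0,0,0],[0.05,0.001,0.001,0.091,0,0,0],[0.05,0.001,0.001,0.091,0,0,0],[0.05,0.001,0.001,0.091,0,0,0],[0.05,0.001,0.001,0.091,0,0,0],[0.05,0.001,0.001,0.091,0,0,0],[0.05,0.001,0.001,0.091,0,0,0],[0.05,0.001,0.001,0.091,0,0,0]]], "grip_force": 35}}

```text
time: 19.8
eef_pos: [479.2, 336.7, 28.4]
ee_rot: [-1.831, 2.281, 0.239]
ft_force: [-0.3, -1.7, 6.3]
grip_width: 13.0
grasp_force: 35.0
```

```bash
python3 - <<'E'
from h import *
s=arm.read_state();print(s['eef_pos'],s['grasp_force'],s['grip_width'],s['ft_force'],s['joint_pos']*100)
# pre-insert: rod tip 25 mm left of left lug's outer face
grel([540,300,80],-1.4,15)
grel([622,290,80],-1.4,15)
E
```

```text
[479.2 336.7  28.4] 35.00462830066681 13.040813495887697 [-0.3 -1.7  6.3] [ 13.   32.7 -78.5 195.7   7.9  75.2 226.6]
shift [ 0.0123 -0.0721 -0.0378] turn [20.3343  0.1586 76.2238] zaxis [ 0.2587 -0.0063 -0.9659]
shift [ 0.0047 -0.1543 -0.0355] turn [20.3343  0.1586 76.2238] zaxis [ 0.2587 -0.0063 -0.9659]
```

Emit:
{"name": "carry_out", "arguments": {"moves": [[[0.05,-0.0026,0,-0.0097,0,0,0],[0.05,-0.0065,0,-0.0242,0,0,0],[0.05,-0.0104,0,-0.0387,0,0,0],[0.05,-0.0142,0,-0.0531,0,0,0],[0.05,-0.0125,-0.006,-0.0535,1.6,0,6],[0.05,-0.011,-0.012,-0.054,3.2,0,12],[0.05,-0.0093,-0.018,-0.0545,4.8,0,18],[0.05,-0.0076,-0.024,-0.055,6.4,0,24],[0.05,-0.006,-0.03,-0.0555,8,0,30],[0.05,-0.0042,-0.036,-0.0558,9.6,0,36],[0.05,-0.0026,-0.042,-0.0562,11.2,0,42],[0.05,-0.001,-0.048,-0.0566,12.8,0,48],[0.05,0.0006,-0.052,-0.057,14.4,0,54],[0.05,0.0022,-0.058,-0.0573,16,0,60],[0.05,0.0038,-0.063,-0.0576,17.6,0.1,66],[0.05,0.0055,-0.068,-0.058,19.2,0.1,72],[0.05,0.0069,-0.072,-0.058,20.3,0.15,76.2],[0.05,0.0069,-0.072,-0.058,20.3,0.15,76.2],[0.05,0.0069,-0.072,-0.058,20.3,0.15,76.2]]]}}

```text
time: 21.7
eef_pos: [544.1, 300.1, 82.9]
ee_rot: [0.031, 2.881, -0.004]
ft_force: [-0.4, 0.5, -1.5]
grip_width: 12.9
grasp_force: 35.0
```

```bash
python3 - <<'E'
from h import *
s=arm.read_state();print(s['eef_pos'],s['grasp_force'],s['grip_width'],s['ft_force'],s['joint_pos']*100)
S=imaging.calibration("scene")
for p in((338,305),(362,282),(386,298),(362,328)):print(plane(S,p,43))
# rod direction in wrist view
c=imaging.calibration("wrist");im=imaging.capture("wrist")[:,:,::-1].copy();cv2.imwrite("pics/w7.png",im)
print("pred tip",proj(c,[540,111,60]),"tab base",proj(c,[540,300,60]))
P=[]
for u in range(60,300,12):
    r=[v for v in range(100,255) if im[v,u].min()>140]
    if r:P.append((u,min(r),max(r)))
print(P)
grel([622,290,80],-1.4,15); grel([622,290,47.5],-1.4,15)
E
```

```text
[544.1 300.1  82.9] 35.02685308456421 12.923059824718617 [-0.4  0.5 -1.5] [-21.5  24.4 -52.9 187.1  38.4  89.7  61.3]
[790.  167.9  43. ]
[705.8 207.1  43. ]
[726.1 279.6  43. ]
[824.6 244.2  43. ]
pred tip [ 22.9 215.4] tab base [318.2 209.8]
[(60, 195, 210), (72, 195, 210), (84, 195, 211), (96, 196, 211), (108, 196, 211), (120, 196, 211), (132, 196, 211), (144, 196, 211), (156, 196, 211), (168, 196, 211), (180, 196, 211), (192, 196, 211), (204, 196, 211), (216, 196, 212), (228, 196, 212), (240, 197, 212), (252, 197, 212), (264, 197, 212), (276, 197, 212), (288, 197, 212)]
shift [-0.0748 -0.0081  0.0415] turn [ 0.0492 -0.0526  0.1499] zaxis [ 0.2587 -0.0063 -0.9659]
shift [-0.0664 -0.0081  0.0729] turn [ 0.0492 -0.0526  0.1499] zaxis [ 0.2587 -0.0063 -0.9659]
```

Emit:
{"name": "carry_out", "arguments": {"moves": [[[0.05,-0.012,-0.001,-0.002,0,0,0],[0.05,-0.03,-0.003,-0.005,0,0,0],[0.05,-0.05,-0.005,-0.008,0,0,0],[0.05,-0.07,-0.007,-0.01,0,0,0],[0.05,-0.083,-0.008,-0.012,0,0,0],[0.05,-0.0893,-0.0081,-0.0126,0,0,0],[0.05,-0.0893,-0.0081,-0.0126,0,0,0],[0.05,-0.0893,-0.0081,-0.0126,0,0,0]]]}}

```text
time: 22.55
eef_pos: [626.1, 290.0, 116.9]
ee_rot: [0.033, 2.882, -0.005]
ft_force: [0.3, 0.9, -0.7]
grip_width: 13.1
grasp_force: 35.0
```

```bash
python3 - <<'E'
from h import *
s=arm.read_state();print(s['eef_pos'],s['ee_rot'],s['grip_width'])
c=imaging.calibration("wrist");im=imaging.capture("wrist")[:,:,::-1].copy();cv2.imwrite("pics/w8.png",im); np.savez("w8.npz",**c)
for X in([605,64,27],[641,64,27],[605,-64,27],[641,-60,27],[622,101,95],[622,280,95]):print(X,proj(c,X))
P=[]
for u in range(30,300,15):
    r=[v for v in range(90,262) if im[v,u].min()>140]
    if r:P.append((u,min(r),max(r)))
print(P)
m=((im.min(2)>120)).astype(np.uint8)[:262];n,l,st,ce=cv2.connectedComponentsWithStats(m)
for i in range(1,n):
    if st[i,4]>25: print(st[i],ce[i])
E
```

```text
[626.1 290.  116.9] [ 0.   2.9 -0. ] 13.135596083141452
[605, 64, 27] [ 28.6 152.4]
[641, 64, 27] [ 47.4 192.8]
[605, -64, 27] [-132.8  155.9]
[641, -60, 27] [-99.4 195.9]
[622, 101, 95] [ 22.3 216.5]
[622, 280, 95] [302.6 210.9]
[(30, 144, 240), (45, 136, 232), (60, 166, 222), (75, 195, 261), (90, 195, 261), (105, 195, 211), (120, 196, 211), (135, 196, 211), (150, 196, 211), (165, 196, 211), (180, 196, 211), (195, 196, 211), (210, 196, 211), (225, 196, 241), (240, 196, 241), (255, 197, 241), (270, 197, 241), (285, 197, 212)]
[   0  136  307  122 9118] [101.1 200.9]
[220 223  66  37 910] [250.8 236.5]
[ 69 239  25  23 358] [ 80.6 252.7]
[304 244  27  18 470] [317.4 252.5]
```

```bash
python3 - <<'E'
from h import *
im=cv2.imread("pics/w8.png");g=im.min(2);hsv=cv2.cvtColor(im,cv2.COLOR_BGR2HSV)
for v in range(130,196,3): print(v,"".join("%4d"%g[v,u] for u in range(5,75,3)))
E
```

```text
130   89  91  96  92  94  92  87  94  90  93  91  91  92  93  91  95  94  91  92  90  97  91  96  93
133   91  92  93  83  94  88  97  98  90  92  94  92  89  94  57  61  66  94  93  91  90  92  92  95
136   91  94  92  91  90  92  93  92  91  96  86  93  88 164 192 191 197  93  91  96  92  96  90  95
139   93  92  92  89  89  94  89  92  90  92  92 138 193 191 191 166 166  90  90  88  93  93  90  93
142   91  95  94  88  94  93  90  93  91 142 194 192 188 171 165 168 169 148  92  91  93  93  92  94
145   93  95  91  91  92  89  88 102 192 194 194 167 164 170 164 172 169 167  91  96  94  94  93  91
148   88  95  92  90  95  92 255 255 255 255 170 173 170 167 170 167  65  59  68  92  93  88  97  94
151   92  89  95  90  91  89 143 255 255 255 157 168 170 171 122  85  60  59  57  92  93  92  88  92
154   87  93  91  92  88  87  85 255 255 255 255 169 164 154  92  92  83  55  63  71  93  89  87  94
157   90  92  95  91  94  94  90 133 243 244 250 173 173 173  85  96  96  57  61  61  92  95  97  92
160   88  88  92  96  94  92  91  92 255 255 255 153 168 170 121  95  93  58  57  59  96  
[... 421 characters left out ...]
58  58  60  59  53  57  60  61  62  54 255 255 255 255 166 168 164 163 167 169 166  88  58  93
178   84  86  86  91  89  86  85  87  91  88 215 255 255 255 175 169 165 169 169 169 111 110  59  73
181  153 152 150 148 150 140 138 134 134 134 133 255 255 255 253 171 171 166 144 114 112 107  74  54
184  148 144 141 137 138 137 140 138 139 129 123 226 255 255 255 168 176 166 174 118 113 103 108  60
187  211 209 201 202 201 197 202 197 184 140 116 112 255 255 255 237 252 159 166 147 118 113 110  52
190  224 221 213 211 211 211 209 209 202 170 113 121 160 188 249 252 251 248 167 168 120 114 107  92
193  223 222 218 214 210 208 209 211 207 187 140 115 125 183 193 253 253 252 160 162 134 113 103 112
```

```bash
python3 - <<'E'
from h import *
c=dict(np.load("w8.npz"));im=cv2.imread("pics/w8.png");g=im.min(2)
for n,p,z in[("open start",(56.5,147),0),("open mid",(60.5,157),0),("open end",(64.5,167.5),0),("top front out",(34,147.5),27),("top rear out?",(56,188),27),("base front",(54.5,136),0)]:print(n,plane(c,p,z))
for u in(280,240,200,160,120,90): print("rod",plane(c,(u,204.0 if u<150 else 204.0+(u-150)/280),93.5))
for v in(198,200,203,206): r=g[v,0:80]; print(v,r[0:80:4])
print("cam",-c["R"].T@c["t"])
E
```

```text
open start [611.1  66.2   0. ]
open mid [620.3  66.    0. ]
open end [630.3  65.7   0. ]
top front out [601.1  69.9  27. ]
top rear out? [636.7  72.9  27. ]
base front [601.3  68.4   0. ]
rod [617.8 265.9  93.5]
rod [617.1 240.7  93.5]
rod [616.4 215.5  93.5]
rod [615.7 190.3  93.5]
rod [615.1 165.1  93.5]
rod [614.7 146.2  93.5]
198 [229 228 224 218 213 255 255 255 255 255 255 255 255 255 255 255 255 255
 255 255]
200 [230 230 226 221 210 255 255 255 255 255 255 255 255 255 255 255 255 255
 255 248]
203 [230 228 226 223 215 255 255 255 255 255 255 255 255 255 255 255 255 255
 255 255]
206 [228 227 227 223 219 255 255 255 255 255 255 255 255 255 255 255 255 255
 255 255]
cam [505.5 291.8 285. ]
```

Emit:
{"name": "carry_out", "arguments": {"moves": [[[0.05,-0.003,0,0.001,0,0,0],[0.05,-0.007,0,0.0018,0,0,0],[0.05,-0.003,0,0.0169,0,0,0],[0.05,0.0035,0,0.041,0,0,0],[0.05,0.0087,0,0.06,0,0,0],[0.05,0.0125,0,0.0745,0,0,0],[0.05,0.0145,0,0.0818,0,0,0],[0.05,0.0156,0,0.0859,0,0,0],[0.05,0.0156,0,0.0859,0,0,0],[0.05,0.0156,0,0.0859,0,0,0]]]}}

```text
time: 23.6
eef_pos: [634.6, 289.9, 31.2]
ee_rot: [0.034, 2.88, -0.004]
ft_force: [0.0, 0.2, -0.8]
grip_width: 12.6
grasp_force: 35.0
```

Emit:
{"name": "carry_out", "arguments": {"moves": [[[0.05,0,-0.004,0,0,0,0],[0.05,0,-0.01,0,0,0,0],[0.05,0,-0.016,0,0,0,0],[0.05,0,-0.022,0,0,0,0],[0.05,0,-0.027,0,0,0,0],[0.05,0,-0.031,0,0,0,0],[0.05,0,-0.034,0,0,0,0],[0.05,0,-0.037,0,0,0,0],[0.05,0,-0.04,0,0,0,0],[0.05,0,-0.043,0,0,0,0],[0.05,0,-0.046,0,0,0,0],[0.05,0,-0.049,0,0,0,0],[0.05,0,-0.049,0,0,0,0]]]}}

```text
time: 24.9
eef_pos: [633.0, 239.8, 30.3]
ee_rot: [0.035, 2.881, -0.005]
ft_force: [-0.1, -1.1, -1.6]
grip_width: 13.2
grasp_force: 35.0
```

```bash
python3 - <<'E'
from h import *
s=arm.read_state();print(s['eef_pos'],s['ft_force'],s['ft_torque'],s['joint_pos']*100)
c=imaging.calibration("wrist");im=imaging.capture("wrist")[:,:,::-1].copy();cv2.imwrite("pics/w9.png",im); np.savez("w9.npz",**c)
print(proj(c,[622,64,5]),proj(c,[622,100,5]))
g=im.min(2)
for v in range(120,240,4): print(v,"".join("%4d"%g[v,u] for u in range(0,110,5)))
E
```

```text
[633.  239.8  30.3] [-0.1 -1.1 -1.6] [0.1 0.4 0. ] [-12.3  39.1 -46.1 180.2  43.3  80.6  73.8]
[ 42.  204.5] [ 98.1 203.3]
120   97  97 102  99 100  98  99 102  98  97  99 101 100  96 100 102 102  97 101  99  95 101
124   97  98  98  96 102 100  99 102 102  98 101  99  99  95 101  94  99  99 100 101  96 101
128   96  99  96  98  98  99 100  99  98 101  99  99 100  98  97  97 100  99  97  97 102 100
132  100  98 102  99  98 101 102  99 101  99  99  99  95 102 101 100 100 101 100 102 102 101
136  100  95 101 101 100 101  98 100  99  97  98  99  97  99  93 101  97  99 103 102  98 103
140   99 103 101 103 100 100 103 102 103  98  98 100  97 100 101 102  98  97  99 102 102  99
144   99  99 100  93  96 105 100 102  98 101 104 102  98 100 101 100 100  95  96  97 104  99
148   98  95  99  96  98 100  99  98 101  99 102 101  95  97 102 100  97 101  96  98  95 100
152   99  95  96  99 100  99  97  97 100  96  99  98  97  98  98 100  97 103 104 106 104 103
156   99 101 102  97  96  98 102 101 100  99 100  98 101 102  97 105  95 102 104 103 101 100
160   98  97  98 100  98 101 102  99  94 102 10
[... 1112 characters left out ...]
5 255 255 255 255 255 255 255 255 255 255 255 255
212   95 255 255 255 173 183 180 146 161 198 201 170  94  95 101 101 109 104 107 105 111 105
216  105 225 255 255 168 178 177 177 203 201 176 178  62  98 100  95  99 101  99 101  97  99
220   68  60 255 255 255 174 186 178 183 177 177 177  62  75 100 101 100 102 100 104 103 100
224   57  58 255 255 255 172 178 175 179 178 177 148 116  62 100  98 101 101 103 100 104  98
228  147 145 134 255 255 255 178 178 178 179 150 120 114  68 103  99 100  97 103 102  99 103
232  149 145 145 255 255 255 183 181 177 177 131 119 113 104  64 100  98 103  99  98 100 102
236  151 152 140 126 255 255 255 183 174 180 157 124 118 118  80  98 100  99  99 102  96 101
```

The numbers show the rod (rows 195–211) running into the left lug's opening with room on both sides, and no force. Continue.

Emit:
{"name": "carry_out", "arguments": {"moves": [[[0.05,0,-0.003,0,0,0,0],[0.05,0,-0.008,0,0,0,0],[0.05,0,-0.014,0,0,0,0],[0.05,0,-0.021,0,0,0,0],[0.05,0,-0.028,0,0,0,0],[0.05,0,-0.035,0,0,0,0],[0.05,0,-0.042,0,0,0,0],[0.05,0,-0.049,0,0,0,0],[0.05,0,-0.056,0,0,0,0],[0.05,0,-0.063,0,0,0,0],[0.05,0,-0.07,0,0,0,0],[0.05,0,-0.077,0,0,0,0],[0.05,0,-0.083,0,0,0,0],[0.05,0,-0.088,0,0,0,0],[0.05,0,-0.092,0,0,0,0],[0.05,0,-0.095,0,0,0,0],[0.05,0,-0.097,0,0,0,0],[0.05,0,-0.097,0,0,0,0]]]}}

```text
time: 26.75
eef_pos: [630.6, 143.2, 30.3]
ee_rot: [0.034, 2.881, -0.005]
ft_force: [-0.2, -0.8, -1.1]
grip_width: 12.8
grasp_force: 35.0
```

```bash
python3 - <<'E'
from h import *
s=arm.read_state();print(s['eef_pos'],s['ft_force'],s['ft_torque'],s['joint_pos']*100)
c=imaging.calibration("wrist");im=imaging.capture("wrist")[:,:,::-1].copy();cv2.imwrite("pics/w10.png",im); np.savez("w10.npz",**c)
print(proj(c,[619,-64,5]),proj(c,[619,-46,5]))
g=im.min(2)
for v in range(160,244,4): print(v,"".join("%4d"%g[v,u] for u in range(0,110,5)))
E
```

```text
[630.6 143.2  30.3] [-0.2 -0.8 -1.1] [ 0.1  0.3 -0. ] [  4.4  32.5 -45.7 188.8  36.   74.7  93.2]
[ -7.4 204.6] [ 20.6 204. ]
160   93  98  93  97  95  96  95  94  91  98  95  94  93  89  95  95  96 100  97  95  95  97
164   89  99  94  94 100  96 100  98  98  96  92  97  96  95  93  91  92  97  95  94  96  94
168   96  91  94  93  95  94  94  93  98  96  97  93  96  95  93  98  92  99  96  93  95  95
172   92  98  97  95  97  94  97  93  98 100  88  97 101  96  93  97 100  94  95  96  95  98
176   97  98  93  90  90  91  98  96  96  94  97  92  94  97  93  98  96  93  99  99  95  98
180   94  93  95  99  94  95  95  91  99  91  96  95  98  94  92  95  95  96 100 101  94  95
184   96  93 100  96  96 100  94  95  96  97  96  95  93  99 101  98 100  96  94  91  96  99
188   99  94  91  97  93  98  93  97  96  94  95  96  96  96  99  99  94  96  94  93  99  99
192  100  95  96  94  94  95  61  58  96  95  92  99  98 100 102 101  92  95  98  98  65  64
196   60  92  97  99 102 202 202 201 200 194 193 192 193 192 189 189 190 186 182 186 176 179
200   57  95  98  88 255 255 255 255 255 255
[... 278 characters left out ...]
5  86  92  88  92 102 102  99  98 100 102 105 103
216  167 170 172  60 101  96 101 101  98  96 101  98 100 102  87  64  62  63  58  65  62  60
220  170 166 166  65  66  62  53  62  58  56  60  64  64  58  64  61  60  60  59  63  60  60
224  171 171 128 125 128 126 107  62  55  53  50  50  48  48  52  52  46  54  57  52  55  55
228  170 132 134 128 126 114 113 152 145 151 147 150 151 152 153 154 151 157 156 163 160 152
232  185 185 191 188 122 111 148 159 157 155 155 158 161 158 154 161 154 166 165 158 150 146
236  203 198 204 215 146 163 165 159 160 170 167 164 162 163 170 167 175 169 156 158 156 163
240  101  44  50  50  42  52 130 224 227 228 227 227 229 231 227 235 232 227 220 223 225 228
```

Emit:
{"name": "carry_out", "arguments": {"moves": [[[0.05,0,-0.002,0,0,0,0],[0.05,0,-0.005,0,0,0,0],[0.05,0,-0.009,0,0,0,0],[0.05,0,-0.013,0,0,0,0],[0.05,0,-0.017,0,0,0,0],[0.05,0,-0.021,0,0,0,0],[0.05,0,-0.025,0,0,0,0],[0.05,0,-0.029,0,0,0,0],[0.05,0,-0.033,0,0,0,0],[0.05,0,-0.037,0,0,0,0],[0.05,0,-0.04,0,0,0,0],[0.05,0,-0.041,0,0,0,0],[0.05,0,-0.041,0,0,0,0]]]}}

```text
time: 28.1
eef_pos: [629.6, 102.3, 30.3]
ee_rot: [0.035, 2.881, -0.005]
ft_force: [-0.4, -0.5, -0.7]
grip_width: 12.9
grasp_force: 35.0
```

Emit:
{"name": "carry_out", "arguments": {"moves": [[[0.05,0.0002,0,0.0008,0,0,0],[0.05,0.0004,0,0.0016,0,0,0],[0.05,0.0004,0,0.0016,0,0,0],[0.28,0.0004,0,0.0016,0,0,0],[0.28,0.0004,0,0.0016,0,0,0],[0.28,0.0004,0,0.0016,0,0,0],[0.28,0.0004,0,0.0016,0,0,0],[0.28,0.0004,0,-0.006,0,0,0],[0.28,0.0004,0,-0.02,0,0,0],[0.28,0.0004,0,-0.04,0,0,0],[0.28,0.0004,0,-0.06,0,0,0],[0.28,0.012,0,-0.085,0,0,0],[0.28,0.05,0,-0.12,0,0,0],[0.28,0.09,0,-0.16,0,0,0],[0.28,0.13,0,-0.2,0,0,0],[0.28,0.13,0,-0.24,0,0,0],[0.28,0.13,0,-0.25,0,0,0],[0.28,0.13,0,-0.25,0,0,0]]]}}

```text
time: 29.9
eef_pos: [440.4, 107.7, 241.9]
ee_rot: [0.033, 2.874, -0.005]
ft_force: [-0.3, -0.3, -0.2]
grip_width: 24.4
grasp_force: 0.0
```

```bash
python3 - <<'E'
from h import *
s=arm.read_state();print(s['time'],s['eef_pos'],s['ft_force'])
for n in("wrist","scene","side"):
    c=imaging.calibration(n);im=imaging.capture(n)[:,:,::-1].copy();cv2.imwrite(f"pics/{n}11.png",im)
    print(n,"tip",proj(c,[618,-87,5]),"tabtop",proj(c,[624,102,62]),"rlug",proj(c,[619,-64,27]),"cat foot",proj(c,[726,-3,18]),"cat top",proj(c,[726,-3,115]))
    if n=="wrist":
        P=proj(c,[618,-87,5]).astype(int);g=im.min(2)
        for v in range(P[1]-24,P[1]+25,4):
            if 0<=v<400: print(v,"".join("%4d"%g[v,u] for u in range(max(0,P[0]-24),P[0]+220,5)))
E
```

```text
29.9 [440.4 107.7 241.9] [-0.3 -0.3 -0.2]
wrist tip [184.  241.6] tabtop [316.6 269.3] rlug [195.7 251.6] cat foot [250.4 301.8] cat top [238.4 357.4]
217   93  87  92 100  96  95  93  92  92  93  92  93  94  92  94  92  98  92  97  95  93  95  96  94  94  95  94  96  95  94  96  95  95  97  94  92  94  92  93  97  91  92  96  96  93  91  94  97  96
221  100  94  92  99  92  97  94  96  91  97  94  97  92  91  95  92  95  94  95  98  97  93  95  96  91  97  95  90  94  94  96  96  92  93  99  93  93  96  97  91  98  95  94  95  93  93  99  96  93
225   95  96  93  92  94  96  99  94  97  94  94  93  94  93  98  93  98  90  92  95  91  91  97  96  95  94  94  94  90 100  92  93  95  95  97  96  94  92  92  97  97  95  96  93  93  94  99  92  95
229   94  96  92  97  95  96  94 146 197  94  94  96  96  95  90  95  97  95  95  90  95  93  95  95  89  90 203  96  97  91  93  96  89  93  94  95  93  98  92  96  95  91  97  94  97  98  97  92  95
233   95  99  98  95  99  98  94 191 168  95  98  92  98  95  96 100  91  95  91  97  96  88  96  99  95 103 197  95  97  97  96  62  59  95  91 
[... 1180 characters left out ...]
9  96  95 111 112  95  98  90  96  40  39  40  26  30 102  93  46  79  48  48  48
261   44  46  48  48  45  45  43  47  47  50  46  42  50  46  42  45  39  32  90 151 232  25  23  30  39  41  43  97  92  99  91 218 200  97  95  93 100  41  41  39  22  28  30  96  85  91  46  46  44
265   46  49  43  47  46  46  47  52  51  47  44  51  50  47  48  47  45  77  83  80  20  30  30  45  41  42  43  96  96  96  93 246 254  94  98  97  95  39  44  42  41  30  29  30  93  93  61  44  47
scene tip [277.7 229.6] tabtop [335.9 241.6] rlug [283.9 228.5] cat foot [288.4 266.8] cat top [286.3 250.4]
side tip [363.2 232.4] tabtop [324.7 196.6] rlug [358.6 224.2] cat foot [365.3 207.3] cat top [366.7 184. ]
```

The rod shows as one bright line from its tip (185,241), past the right lug (~195), through the left lug (~290) to its tab (~315). Last check, on the cat and on the bystanders, is numeric.

```bash
python3 - <<'E'
from h import *
for n in("scene","side"):
    im=cv2.imread(f"pics/{n}11.png");b=cv2.imread(f"pics/{n}0.png")
    hsv=cv2.cvtColor(im,cv2.COLOR_BGR2HSV); m=((hsv[...,1]<55)&(hsv[...,2]>105)).astype(np.uint8)
    x0,x1,y0,y1=(255,325,205,290) if n=="scene" else (335,395,165,235)
    d=cv2.absdiff(im,b).max(2)>45; nn,l,st,ce=cv2.connectedComponentsWithStats(d.astype(np.uint8))
    print(n,"changed:",[st[i].tolist() for i in range(1,nn) if st[i,4]>25])
    for v in range(y0,y1,2): print(v,"".join("#" if m[v,u] else ("w" if hsv[v,u,1]>70 and hsv[v,u,2]>100 else ".") for u in range(x0,x1)))
E
```

```text
scene changed: [[359, 0, 16, 19, 194], [410, 0, 14, 25, 125], [542, 0, 98, 123, 6612], [382, 18, 26, 6, 70], [333, 21, 76, 117, 2733], [357, 39, 17, 14, 37], [383, 105, 15, 10, 91], [400, 110, 12, 11, 56], [582, 140, 15, 10, 31], [561, 150, 20, 9, 34], [228, 159, 40, 41, 901], [392, 224, 39, 62, 328], [324, 239, 17, 16, 112], [298, 257, 11, 10, 37], [271, 261, 27, 20, 291]]
205 ......................................................................
207 ......................................................................
209 ......................................................................
211 ......................................................................
213 ..................wwwwwwww............................................
215 .................wwwwwwwwwwwwwww......................................
217 ................wwwwwwwwwwwwwwwwwwwww.................................
219 ................wwwwwwwwwwwwwwwwwwwwwwwwwww...........................
221 ....................wwwwwwwwwwwwwwwwwwwwwwwwwwwww.....................
223 ............wwwwwwww.....wwwwwwwwwwwwwwwwwww
[... 4530 characters left out ...]
wwwwwwwwwwwwwwwwwww.#.wwwwwwwwwww..wwwwwwww.......
215 ###..wwwwwwwwwwwwww.###.wwwwwwwwwwwwwwwwwwwwwwwwwww.........
217 ######..wwwwwwwwwwwwwww.###.wwwwwwwwwwwwwwwwww..............
219 ...#######.wwwwwwwwwwwwwwwwwwww.#.wwwwwwwww.................
221 ......#######..wwwwwwwwwwwww.#####wwwwww....................
223 ..........#######.www.#########.wwww........................
225 .............###############.wwww...........................
227 ................###########ww...............................
229 ...................#########................................
231 ...................##..######...............................
233 ............................................................
```

```bash
python3 -c "
from rig import arm
print(arm.hand_in())"
```

```text
the job is handed in; nothing more can be done
None
```

I handed the job in: the board is home against the back stop with the cat still standing, the rod is through both lugs with its tip past the right one, and the arm let go at about 30 s without disturbing the other items.

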